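# Test the bench safety switch and close its cover

### The arm

A 6-joint arm with a two-finger parallel gripper is mounted at the origin on the work surface. World frame = base frame: x ahead of the robot, y to its left, z up, the work surface at z = 0. Lengths are in m, angles in rad, forces in N, time in s.
With the tool pointing down it reaches from about 0.2 to 0.875 m from the base axis. Payload 3.4 kg.
Tool frame: the origin (TCP) lies between the finger pads; the fingertips stand 25 mm ahead of it and the grasp point (between the pads) lies 6 mm ahead of it (r.nose_length is the z of the fingertips in the tool frame, in m); z points along the fingers, y is the line along which they close (so a half turn about z gives the same grasp; the last joint's range is limited). The gripper opens to 94 mm and grips with 3 to 60 N. Pads are 16 mm wide; open, the fingers measure 119 mm over their backs; the gripper's body (75 mm by 177 mm) begins 78 mm behind the grasp point.
Start: joints at [-1.4, 0.276, 1.505, -0, 1.361, -0.121], TCP at [0.165, -0.551, 0.23] pointing down, gripper open.
Joint ranges: [-2.89, 2.89], [-0.75, 2.08], [0.22, 2.7], [-1.18, 4.32], [0.11, 2.71], [-2.7, 2.7]. Speed limits (rad/s): [2.57, 2.57, 3.14, 3.14, 3.14, 3.14].

### API

Orientations are given as a unit quaternion [w, x, y, z].
In Python, from plant import r, gripper_to, inverse_kinematics, vision, models, telemetry gives the robot as it stands. Calls block until the motion is done:
- r.move_to(position, orientation): joint-space move of the TCP to a pose.
- r.move_l(position, rot=None, vel=0.15, guard=None): straight line of the TCP; rot=None keeps the orientation; vel is the mean speed in m/s. With guard (N) it stops when the force on the tool has changed by that much, and returns True; else False.
- r.movej(angles): joint-space move.
- gripper_to(opening, f_grip=None): finger opening in m; f_grip is the grip in N (None keeps the last); returns when the fingers have stopped.
- r.hold(seconds).
- inverse_kinematics(position, orientation): joint angles nearest the present ones, or None.
- vision.snapshot(name): name is "scene" or "top"; returns the picture (480x640x3 uint8, red, green, blue); there is no depth.
- vision.get_calibration(name): a dict with "fx", "fy", "cx", "cy" (pixels), "position" and "orientation" of the camera in the world. Camera axes: x right, y down, z forward; pixel columns grow to the right and rows downward; lengths in m; the calibration is good to about 2 mm. A picture is of the moment at which its call begins. get_calibration takes no time and is no camera call.
A pose or a line that the arm cannot do raises r.PlanningError and nothing moves.
- r.sign_off(): hands the job in; it is judged then, once.
Trained networks look in the newest picture that a camera, given by its name, has taken for a name from the list of things; names that differ only in an ending like _2 or _b are one class to them, and where a whole thing is asked for, a point or a joint stands for the part that bears it (a point fixed in the world has none). Each returns a list of dicts, best first, with "score" (0 to 1); they miss things now and then, are a little off and sometimes report something else, mostly with a low value. They report only what shows in the picture. A call takes as long as a camera call.
- models.boxes_of(thing, camera): "at" ([x, y, z] in m, in world coordinates, good to about 4 mm: the middle of the surface that is visible of it).
- models.regions_of(thing, camera): "pixels" (480x640 bool, what is visible of it).
- models.mark_of(thing, camera): "at" ([x, y, z] in m, in world coordinates, good to about 4 mm: a listed point, or the origin of a listed thing).
Readings, each from a call of its own:
- telemetry.current_t(): time.
- telemetry.current_joints(): joint angles.
- telemetry.current_dq(): joint speeds.
- telemetry.current_joint_efforts(): joint torques, N m.
- telemetry.current_ee_pos(): TCP position.
- telemetry.current_tool_rot(): TCP orientation.
- telemetry.current_wrist_force(): force on the tool from outside, world axes, zero at the start.
- telemetry.current_torque(): the same for the moment, N m.
- telemetry.current_opening(): finger opening in m.
- telemetry.current_finger_force(): force on a finger pad.
Only numpy, scipy, OpenCV 4.12 (cv2) and the standard library are available. Lean on these libraries where they do the work, as an engineer would, in place of code of your own. Each camera call takes 0.05 s, during which the arm holds its last target. There are 200 camera calls.

### The job

Test the bench's safety switch: under the open clear cover, press the test button so that the lever beside it drops, then lift the lever all the way back up until it stays there. Finish by shutting the clear cover completely, and leave the bucket, the two plated fittings and the scraper where they lie.

Things in the scene. Friction and masses are not known exactly. Their poses are not given: they have to be found in the camera images.
- switch_box: Grey safety-switch enclosure, 190 mm wide, fixed to the bench (place and yaw vary); its 160 x 190 mm face slopes down towards its front, the outward normal leaning 40 degrees from vertical towards the box's own -x. Origin on the bench under the face's centre, z up, y across. Two steel rests for the cover (dia. 10, 54 tall) stand on the face at x' -58, y' +/-82 (see face).
- face (a point): Middle of the grey face, 105 mm above the box's origin. Its axes are called x', y', z' in these notes (numbers in mm): z' out of the face, x' up the slope, y' across (= the box's y). The face spans x' -78 to 82. A white plastic module, x' -53 to 27, y' -75 to 75, stands 16 proud of it and carries the button and the lever.
- button_top (a point): Centre of the top of the black round test button (dia. 24), on the module at x' -20.7, y' -35, 28 above the face when out (12 proud of the module); its z axis is the face's outward normal z', x axis up the slope.
- test_button (a joint): Travel of the test button in m: 0 out, 0.0065 fully in; it springs back (about 3 to 4 N to press; the lever is tripped at about 0.005).
- lever_tip (a point): Middle of the free end of the black flat lever (22 wide across y', 9 thick, end 44 from its pivot). The pivot axis runs along y' at x' -12, y' 35, z' 6, sunk in the module; the lever is 70 to the box's +y side of the button. The end moves with the lever.
- reset_lever (a joint): Lever angle in rad: 0 up (leaning 0.5 rad from z' up the slope), 1.0 dropped (leaning 0.5 rad down the slope, end at x' -33, z' 45). Snap action: past the middle, 0.5, it goes on to the nearer end by itself and stays; lifting takes about 1 N at its end.
- cover_hinge (a point): Middle of the cover's hinge axis, which runs along y' at x' 74, z' 57, along the top edge of the face.
- cover_edge (a point): Middle of the free edge of the cover: a flat clear flap 184 wide, 137 from hinge to edge, 4 thick, with an aluminium strip 8 thick and 10 wide along the edge. It starts standing open over button and lever, which cannot then be reached from straight above. Axes turn with the cover: x from edge to hinge, z to its outer side (up when shut).
- cover (a joint): Cover angle in rad: 0 shut (parallel to the face, on the two rests), 1.42 fully open against its stop; a stiff hinge, it stays where it is left (about 1 to 3 N at the edge moves it).
- bucket: White open plastic bucket, 176 mm across the rim, 180 tall, empty, standing on the bench; origin at the centre of its underside. Bystander.
- fitting_a: Zinc-plated steel fitting lying on the bench: rod 12 thick with a 48 mm ring at one end, 150 long, 12 high; origin on the bench near its middle, x along the rod to the ring. Bystander.
- fitting_b: A second fitting like fitting_a. Bystander.
- scraper: Flat scraper lying on the bench: steel blade 30 wide, yellow handle 26 wide, 170 long, 10 high; origin on the bench near its middle, x along it to the blade. Bystander.

How it is judged:
On the way, in this order (a step that is already met when the one before it is completed fails the run):
1. the test button is pressed and the lever has dropped (value of joint test_button above 0.002 m and value of joint reset_lever above 0.7 rad).
2. the lever is lifted fully back up, the button out (value of joint reset_lever below 0.12 rad and value of joint test_button below 0.0015 m), for 0.2 s.
3. the cover is shut (value of joint cover below 0.06 rad), for 0.2 s.
At the end, for the whole second after the job is handed in: The lever is up (within 0.12 rad of its upper stop), the button is out (within 1.5 mm), the cover is shut (within 0.06 rad), and the bucket, fittings and scraper are within 40 mm of where they began (all of step 2 and value of joint cover below 0.06 rad and distance of each of bucket, fitting_a, fitting_b, scraper from where it was at the start of the episode below 0.04 m); the robot touches nothing.
It fails at once if the bucket, a fitting or the scraper is moved by more than 40 mm (distance of any of bucket, fitting_a, fitting_b, scraper from where it was at the start of the episode above 0.04 m).
It also fails if it takes over 56 s, if anything falls off the work surface, if the arm or the gripper's body presses on something with over 40 N, if the wrist force passes 120 N, or if a joint passes its speed limit or range.

## Working session

There is one attempt and no reset: what is moved stays moved. The work goes in short steps, each a Python script; the robot and the scene stay as the last script left them, time stands still between calls to the robot, and variables do not carry over. Pictures are saved under pics/ and viewed, at most 10 in all, crops included, and the job is handed in when it is done.

```bash
ls; mkdir -p pics
python3 - <<'E'
from plant import r, vision, models, telemetry
import cv2, numpy as np
for c in ("scene","top"):
    im=vision.snapshot(c); cv2.imwrite(f"pics/{c}0.png",im[:,:,::-1])
    k=vision.get_calibration(c); print(c,k)
    for n in ("switch_box","face","button_top","lever_tip","cover_hinge","cover_edge","bucket","fitting_a","scraper"):
        print(n,[(np.round(d["at"],3).tolist(),round(d["score"],2)) for d in models.mark_of(n,c)][:3])
print(telemetry.current_t(), r.nose_length)
E
```

```text
pics
scene {'fx': 539.174589490866, 'fy': 539.174589490866, 'cx': 317.1069610243508, 'cy': 240.44454799984246, 'position': array([ 1.10966384, -0.74657994,  0.99112836]), 'orientation': array([-0.40415664,  0.86524993,  0.26743449, -0.12836965])}
switch_box [([0.503, 0.058, -0.002], 0.96), ([0.657, -0.224, -0.001], 0.34), ([0.49, 0.078, 0.194], 0.16)]
face []
button_top [([0.547, 0.047, 0.115], 0.47)]
lever_tip [([0.479, 0.022, 0.152], 0.42)]
cover_hinge [([0.492, 0.074, 0.192], 0.6)]
cover_edge [([0.544, -0.015, 0.285], 0.77)]
bucket [([0.521, 0.435, -0.003], 0.95)]
fitting_a [([0.52, -0.225, -0.001], 0.85), ([0.659, -0.222, -0.002], 0.57)]
scraper [([0.405, -0.282, 0.002], 0.79), ([0.504, 0.055, -0.003], 0.52)]
top {'fx': 599.8433055452288, 'fy': 599.8433055452288, 'cx': 325.74188760844794, 'cy': 246.0496648268699, 'position': array([0.33994853, 0.08886065, 1.32202907]), 'orientation': array([ 0.04906926, -0.69705171,  0.7133836 , -0.05286733])}
switch_box [([0.503, 0.053, 0.008], 0.78)]
face [([0.541, -0.016, 0.282], 0.47)]
button_top []
lever_tip []
cover_hinge [([0.492, 0.074, 0.197], 0.8)]
cover_edge [([0.544, -0.018, 0.283], 0.59)]
bucket [([0.523, 0.432, 0.001], 0.86)]
fitting_a [([0.655, -0.221, -0.001], 0.88), ([0.522, -0.226, -0.001], 0.66)]
scraper [([0.403, -0.286, 0.0], 0.91), ([0.523, 0.433, 0.002], 0.69), ([0.521, -0.228, -0.002], 0.37)]
1.0 0.025
```

View pics/scene0.png

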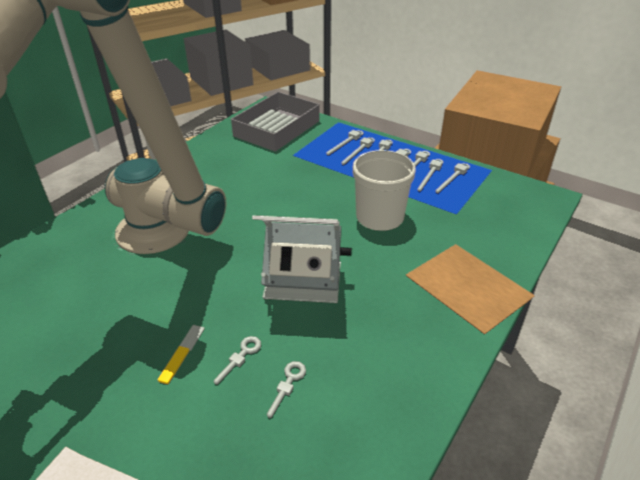

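View pics/top0.png

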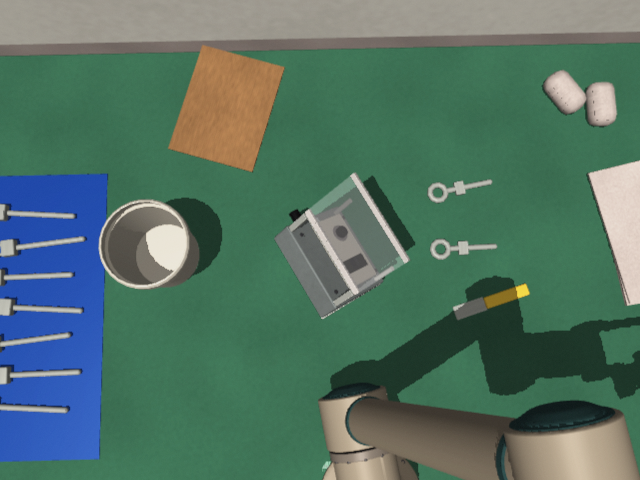

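The scene view shows the box at about (303,262), with its face towards the camera, the lever at (287,258) and the button at (314,263). The top view shows the open cover edge running (353,177)–(407,260). The fittings and scraper lie to the right, and the bucket is at (146,243). All network marks agree with the stated geometry: the hinge is at z≈0.196 and the cover is fully open. Next I'll fit the pose and check reachability.

```bash
cat > h.py <<'E'
from plant import r, gripper_to, inverse_kinematics, vision, models, telemetry
import numpy as np, cv2, json, os
from scipy.spatial.transform import Rotation as R
from scipy.optimize import least_squares
C40,S40=np.cos(np.radians(40)),np.sin(np.radians(40))
def frame(p):
    bx=np.array([np.cos(p[2]),np.sin(p[2]),0]); by=np.array([-bx[1],bx[0],0]); z=np.array([0,0,1.])
    return np.array([p[0],p[1],.105]), np.c_[C40*bx+S40*z, by, C40*z-S40*bx]
if os.path.exists('pose.json'): POSE=json.load(open('pose.json')); O,F=frame(POSE)
def W(q): return O+F@(np.array(q)/1000)        # face mm -> world
HALF=0
def rot(tilt, half=None):
    """tool z = -z' turned by tilt (rad) about y'; tilt>0: tool comes from further up the slope"""
    h=HALF if half is None else half
    M=F@R.from_euler('y',tilt).as_matrix()@np.diag([1,-1,-1.])
    if h: M=M@np.diag([-1,-1,1.])
    q=R.from_matrix(M).as_quat(); return M,np.r_[q[3],q[:3]]
def tip(q,tilt=0,half=None):
    M,qq=rot(tilt,half); return W(q)-M[:,2]*r.nose_length, qq
def snap(c,name):
    im=vision.snapshot(c); cv2.imwrite(f'pics/{name}.png',im[:,:,::-1]); return im
# cover: r mm from hinge, angle a, d mm off the outer surface (2 mm above mid-plane, 4 at the strip)
def cov(rad,a,d): return [74-rad*np.cos(a)+d*np.sin(a), 0, 57+rad*np.sin(a)+d*np.cos(a)]
E
python3 - <<'E'
from h import *
import h
pts={'switch_box':None,'button_top':[-20.7,-35,28],'lever_tip':[9.1,35,44.6],'cover_hinge':[74,0,57],'cover_edge':cov(137,1.42,0)}
obs=[]
for i in range(2):
  for c in('scene','top'):
    vision.snapshot(c)
    for n in pts:
        for d in models.mark_of(n,c)[:1]:
            if d['score']>.35: obs.append((n,np.array(d['at'])))
def res(p):
    O,F=frame(p)
    return np.concatenate([(np.array([p[0],p[1],0]) if pts[n] is None else O+F@(np.array(pts[n])/1000))-a for n,a in obs])
s=least_squares(res,[.503,.055,2.09],loss='soft_l1',f_scale=.004)
print(s.x); 
for (n,_),e in zip(obs,res(s.x).reshape(-1,3)*1000): print(n,e.round(1))
json.dump(s.x.tolist(),open('pose.json','w'))
h.O,h.F=frame(s.x)
for half in(0,1):
    for nm,q,t in [('stand',[-20.7,-35,200],0),('stand-.3',[-20.7,-35,200],-.3),('btn',[-20.7,-35,24],0),('btn-.2',[-20.7,-35,24],-.2),('lev',[-55,35,30],0),('lev2',[-12,35,30],0),
        ('c0',cov(122,1.42,30),.7),('c.7',cov(122,.7,0),.35),('c1',cov(122,0,0),0)]:
        p,qq=tip(q,t,half); j=inverse_kinematics(p,qq); print(half,nm,p.round(3),None if j is None else np.round(j,2))
E
```

```text
[0.50069609 0.05656852 2.09062272]
switch_box [-4.   1.   2.2]
button_top [-0.2 -1.4 -1.5]
lever_tip [ 3.5 -0.9 -3.4]
cover_hinge [-1.  -4.6  1.8]
cover_edge [-1.5  2.6  2.7]
switch_box [ 0.2 -1.3 -6.6]
button_top [  23.5 -387.3  112.6]
cover_hinge [-0.1  0.7 -2.9]
switch_box [-1.5 -0.5  3.6]
button_top [-1.2  0.6 -4.5]
lever_tip [ 0.3 -1.8 -3.3]
cover_hinge [ 2.7 -4.1  2.9]
cover_edge [-0.6  1.8  1.6]
switch_box [-3.   3.1 -5.4]
lever_tip [ 75.9 306.3 143.5]
cover_hinge [-0.4  1.5 -1.5]
cover_edge [-2.3  2.   1.9]
0 stand [ 0.611 -0.065  0.264] [-0.44  0.61  1.08  0.42  2.02 -0.89]
0 stand-.3 [ 0.613 -0.07   0.258] [-0.5   0.75  1.01  0.59  2.21 -0.87]
0 btn [0.555 0.033 0.129] [-0.35  0.58  1.48  0.43  1.64 -0.97]
0 btn-.2 [0.556 0.03  0.126] [-0.4   0.69  1.43  0.51  1.78 -1.01]
0 lev [ 0.509 -0.028  0.112] [-0.46  0.57  1.56  0.37  1.61 -1.08]
0 lev2 [0.492 0.001 0.139] [-0.43  0.51  1.6   0.38  1.63 -1.05]
0 c0 [0.526 0.012 0.324] [-0.11  0.16  1.43 -0.    1.55 -0.63]
0 c.7 [ 0.556 -0.039  0.22 ] [-0.34  0.38  1.42  0.22  1.6  -0.89]
0 c1 [ 0.545 -0.021  0.137] [-0.43  0.58  1.46  0.39  1.69 -1.02]
1 stand [ 0.611 -0.065  0.264] [-0.44  0.61  1.08  0.42  2.02  2.25]
1 stand-.3 [ 0.613 -0.07   0.258] [-0.5   0.75  1.01  0.59  2.21  2.27]
1 btn [0.555 0.033 0.129] [-0.35  0.58  1.48  0.43  1.64  2.18]
1 btn-.2 [0.556 0.03  0.126] [-0.4   0.69  1.43  0.51  1.78  2.13]
1 lev [ 0.509 -0.028  0.112] [-0.46  0.57  1.56  0.37  1.61  2.06]
1 lev2 [0.492 0.001 0.139] [-0.43  0.51  1.6   0.38  1.63  2.1 ]
1 c0 [0.526 0.012 0.324] [-0.11  0.16  1.43 -0.    1.55  2.51]
1 c.7 [ 0.556 -0.039  0.22 ] [-0.34  0.38  1.42  0.22  1.6   2.25]
1 c1 [ 0.545 -0.021  0.137] [-0.43  0.58  1.46  0.39  1.69  2.12]
```

The fit is good to about 2 mm and every waypoint is reachable. Moving to a standoff in front of the button, then halfway in for a check.

Run:
```python
from h import *
gripper_to(0.0,10)
r.move_to(*tip([-20.7,-35,200],-.1))
print(r.move_l(tip([-20.7,-35,70],-.1)[0],vel=.12,guard=6))
print(telemetry.current_t(),telemetry.current_wrist_force().round(1))
im=snap('scene','s1'); t=snap('top','t1')
cv2.imwrite('pics/c1.png',np.hstack([cv2.resize(im[130:350,180:420],(400,367)),cv2.resize(t[120:340,240:480],(400,367))])[:,:,::-1])
```

```text
False
7.2 [-1.1 -0.3 -0.1]
```

View pics/c1.png

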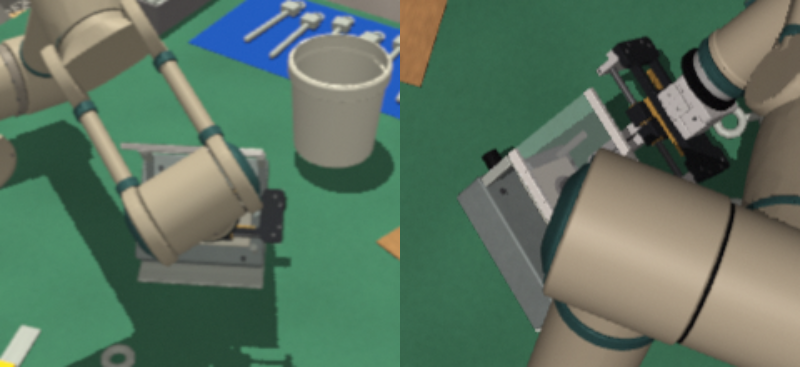

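The gripper sits in front of the cover edge, clear of it, with the cover still fully open and the forearm passing high above. Pressing the button now.

Run:
```python
from h import *
def st():
    M=rot(-.1)[0]; p=telemetry.current_ee_pos()+M[:,2]*r.nose_length
    print(round(telemetry.current_t(),1),'tip',(F.T@(p-O)*1000).round(1),'F',(F.T@telemetry.current_wrist_force()).round(1))
r.move_l(tip([-20.7,-35,40],-.1)[0],vel=.1,guard=6); st()
print(r.move_l(tip([-20.7,-35,16],-.1)[0],vel=.03,guard=12)); st()
r.hold(.3); st()
r.move_l(tip([-20.7,-35,75],-.1)[0],vel=.12); st()
r.move_l(tip([-62,35,75],-.1)[0],vel=.15)
im=snap('scene','s2'); t=snap('top','t2')
for c in('scene','top'): print([(F.T@(d['at']-O)*1000).round(1).tolist()+[d['score']] for d in models.mark_of('lever_tip',c)])
cv2.imwrite('pics/c2.png',np.hstack([cv2.resize(im[130:350,180:420],(400,367)),cv2.resize(t[120:340,240:480],(400,367))])[:,:,::-1])
```

```text
7.8 tip [-20.6 -35.   39.9] F [-0.1  0.5  0.7]
True
8.4 tip [-21.  -35.2  22.3] F [ 0.9 -0.6  5.9]
8.7 tip [-21.  -35.2  22.2] F [0.5 0.3 6.3]
9.3 tip [-20.7 -34.7  74.3] F [ 0.3  0.3 -0.9]
[]
[]
```

View pics/c2.png

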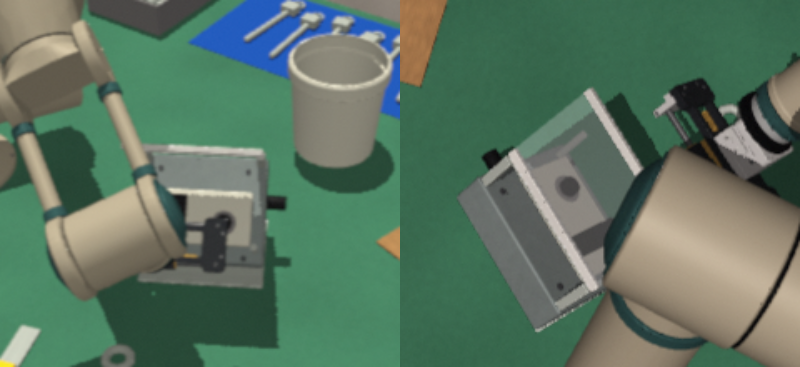

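The button went to its stop: the tip reached z' 22.3 with about 6 N on it. The picture shows the cover still open and the gripper now below the lever column. Next I'll descend below the lever and push it up the slope, logging contact.

Run:
```python
from h import *
def st(n=''):
    M=rot(-.1)[0]; p=telemetry.current_ee_pos()+M[:,2]*r.nose_length
    print(n,round(telemetry.current_t(),1),'tip',(F.T@(p-O)*1000).round(1),'F',(F.T@telemetry.current_wrist_force()).round(1))
print(r.move_l(tip([-62,35,32],-.1)[0],vel=.1,guard=6)); st('down')
for x in (-52,-44,-40,-34,-28,-22,-16,-12,-8,-5):
    g=r.move_l(tip([x,35,32],-.1)[0],vel=.05,guard=10); st(g)
    if g: break
r.hold(.2); st()
r.move_l(tip([-50,35,34],-.1)[0],vel=.1); st()
r.move_l(tip([-62,35,110],-.1)[0],vel=.15)
r.move_l(tip([-62,-20,260],-.1)[0],vel=.25); st()
r.move_to(*tip(cov(90,1.42,190),.7))
im=snap('scene','s3'); t=snap('top','t3')
for c in('scene','top'):
  for n in('lever_tip','button_top','cover_edge'): print(c,n,[(F.T@(d['at']-O)*1000).round(1).tolist()+[d['score']] for d in models.mark_of(n,c)])
cv2.imwrite('pics/c3.png',np.hstack([cv2.resize(im[130:350,180:420],(400,367)),cv2.resize(t[120:340,240:480],(400,367))])[:,:,::-1])
```

```text
False
down 10.8 tip [-62.   34.8  32.2] F [-0.1  0.1  0. ]
False 11.1 tip [-51.7  34.9  32.5] F [-0.2 -1.1 -0.6]
False 11.4 tip [-43.8  35.   32.1] F [-0.4  0.5 -0.3]
False 11.7 tip [-39.8  35.   32. ] F [-0.5  0.3 -0.3]
False 11.9 tip [-33.6  35.   32. ] F [-0.4 -0.3 -0.9]
False 12.2 tip [-27.6  35.   32. ] F [ 0.7 -0.5 -0.3]
False 12.5 tip [-21.6  35.   32. ] F [-0.2 -0.3 -0.8]
False 12.7 tip [-15.7  35.   32. ] F [ 0.3 -0.5  0.3]
False 13.0 tip [-11.8  35.   32. ] F [ 0.1 -0.2  0.7]
False 13.2 tip [-10.   34.9  32.2] F [-5.5  0.  -2.2]
False 13.5 tip [-9.3 34.8 32.4] F [-13.    0.7  -1.5]
 13.7 tip [-9.3 34.8 32.4] F [-12.2   1.6  -1.9]
 14.3 tip [-49.8  35.1  33.7] F [-0.   0.  -0.8]
 15.7 tip [-62.  -19.8 258.6] F [-0.5  0.9 -0.8]
scene lever_tip [[16.0, 36.1, 44.2, 0.55]]
scene button_top [[-17.5, -31.7, 30.9, 0.53]]
scene cover_edge [[47.8, 0.2, 191.9, 0.82], [-263.0, 123.8, 80.7, 0.26]]
top lever_tip []
top button_top []
top cover_edge [[51.1, -0.6, 192.5, 0.55]]
```

View pics/c3.png

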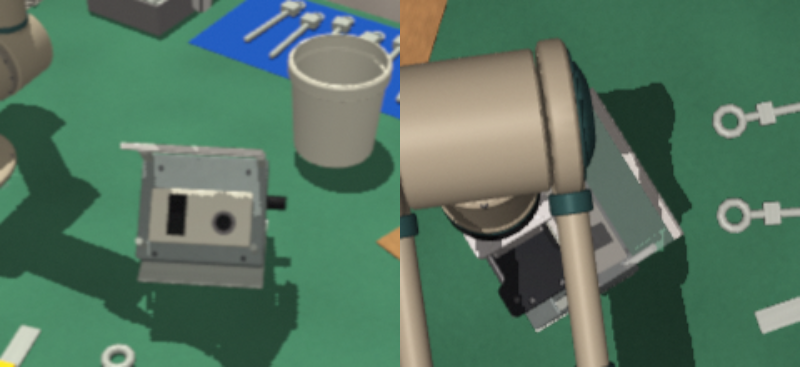

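The lever is up now and the cover is open, but the contact forces don't prove that it dropped first. I'll compare the saved images from before the press, after the press and now.

Run:
```python
import cv2,numpy as np
a=[cv2.resize(cv2.imread(f'pics/{n}.png')[225:305,255:345],(266,236),interpolation=cv2.INTER_CUBIC) for n in('scene0','s2','s3')]
b=[cv2.resize(cv2.imread(f'pics/{n}.png')[210:300,310:411],(266,236),interpolation=cv2.INTER_CUBIC) for n in('top0','t1','t2')]
cv2.imwrite('pics/cmp.png',np.vstack([np.hstack(a),np.hstack(b)]))
```

```text
(no output)
```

View pics/cmp.png

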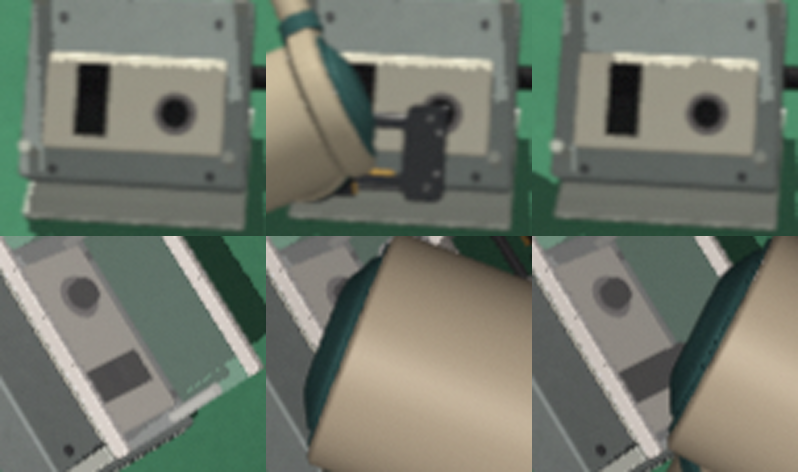

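In the lower-right crop (t2), the dark lever's edge runs from (622,378) to at least (682,343). In the first image it ended at about (133,352), so it looks longer, which fits a dropped lever. A quick numeric comparison will confirm it.

Run:
```python
from h import *
k=vision.get_calibration('top'); q=k['orientation']; Rc=R.from_quat(np.r_[q[1:],q[0]]).as_matrix()
I=[cv2.imread(f'pics/{n}.png').mean(2) for n in('top0','t2')]
for y in(29,41,47):
  for x in range(0,-46,-5):
    c=Rc.T@(W([x,y,40])-k['position']); u=k['fx']*c[0]/c[2]+k['cx']; v=k['fy']*c[1]/c[2]+k['cy']
    print(y,x,int(u),int(v),[int(cv2.getRectSubPix(i.astype(np.float32),(1,1),(u,v))[0,0]) for i in I])
```

```text
29 0 356 257 [76, 70]
29 -5 357 256 [76, 70]
29 -10 359 255 [76, 70]
29 -15 361 254 [77, 70]
29 -20 362 254 [130, 70]
29 -25 364 253 [131, 70]
29 -30 365 252 [113, 68]
29 -35 367 251 [105, 48]
29 -40 368 251 [105, 38]
29 -45 369 250 [104, 38]
41 0 359 262 [76, 70]
41 -5 361 261 [75, 68]
41 -10 362 260 [76, 51]
41 -15 364 259 [79, 32]
41 -20 365 259 [132, 36]
41 -25 367 258 [130, 38]
41 -30 368 257 [114, 39]
41 -35 370 256 [105, 41]
41 -40 371 256 [104, 41]
41 -45 373 255 [104, 46]
47 0 361 264 [74, 65]
47 -5 362 264 [76, 38]
47 -10 364 263 [76, 34]
47 -15 365 262 [82, 36]
47 -20 367 261 [135, 38]
47 -25 368 260 [129, 39]
47 -30 370 260 [114, 44]
47 -35 371 259 [105, 49]
47 -40 373 258 [103, 55]
47 -45 374 257 [104, 56]
```

Confirmed: at x' −20…−30 the brightness went from 130 to 70 after the press, so the lever had dropped, and the last scene view shows it back up. Closing the cover along its arc from outside.

Run:
```python
from h import *
def go(a,d,vel=.1,guard=None):
    p,q=tip(cov(118,a,d+2+8*np.sin(a/2)),a/2)
    g=r.move_l(p,q,vel=vel,guard=guard)
    print(round(a,2),g,round(telemetry.current_t(),1),(F.T@telemetry.current_wrist_force()).round(1)); return g
go(1.42,60,.2); go(1.42,12,.12,8)
for a in np.r_[np.arange(1.35,.1,-.15),.1]:
    if go(a,-2,.1,20): break
else:
    go(0,0,.05,12); go(0,-6,.03,12)
r.hold(.3)
p,q=tip(cov(118,0,2),0); e=telemetry.current_ee_pos(); print('depth',(F.T@(e-p)*1000).round(1))
im=snap('scene','s4')
```

```text
1.42 False 18.2 [-0.9 -1.   0.3]
1.42 False 18.7 [ 0.1 -0.5  0.4]
1.35 False 19.1 [-0.1 -0.4  0.7]
1.2 False 19.5 [ 0.   0.2 -0.2]
1.05 False 19.8 [-0.7 -0.2 -0.1]
0.9 False 20.1 [0.1 0.4 0.6]
0.75 False 20.5 [ 0.2  0.2 -1.2]
0.6 False 20.8 [ 0.8  0.1 -0.5]
0.45 False 21.2 [ 0.6  0.3 -0.5]
0.3 False 21.5 [ 1.5  0.3 -0.5]
0.15 False 21.8 [ 1.7 -0.6 -1. ]
0.1 False 22.1 [ 2.3 -1.4 -3. ]
0 True 22.4 [2.4 0.3 6.1]
0 True 22.6 [1.3 0.4 7.2]
depth [ 0.4 -0.1  0.1]
```

It met firm contact exactly at the expected shut plane. I'll retreat and check.

Run:
```python
from h import *
r.move_l(tip(cov(118,0,120),0)[0],vel=.12)
r.move_to(*tip([-150,40,260],0)); r.movej([-1.4,.276,1.505,0,1.361,-.121])
print(telemetry.current_t(),telemetry.current_wrist_force().round(1))
im=snap('scene','s5'); t=snap('top','t5')
for c in('scene','top'):
  for n in('cover_edge','lever_tip','button_top'): print(c,n,[(F.T@(d['at']-O)*1000).round(1).tolist()+[d['score']] for d in models.mark_of(n,c)][:1])
  for n in('bucket','fitting_a','scraper'): print(c,n,[d['at'].round(3).tolist() if hasattr(d['at'],'round') else d['at'] for d in models.mark_of(n,c)][:2])
cv2.imwrite('pics/c5.png',np.hstack([cv2.resize(im[130:350,180:420],(400,367)),cv2.resize(t[120:340,240:480],(400,367))])[:,:,::-1])
```

```text
26.7083 [-0.2  0.8 -0.3]
scene cover_edge [[-62.6, -1.6, 56.3, 0.82]]
scene lever_tip [[-62.7, -0.6, 56.8, 0.6]]
scene button_top []
scene bucket [[0.5198, 0.4367, -0.0061]]
scene fitting_a [[0.524, -0.2214, 0.0008], [0.6571, -0.2214, -0.0021]]
scene scraper [[0.4033, -0.2836, 0.0019], [0.521, 0.4381, -0.0027]]
top cover_edge [[-58.0, 2.4, 57.7, 0.66]]
top lever_tip []
top button_top [[-60.8, -0.8, 56.2, 0.61]]
top bucket [[0.5224, 0.4343, 0.0017]]
top fitting_a [[0.522, -0.2248, -0.0009], [0.6535, -0.2188, 0.0003]]
top scraper [[0.4042, -0.286, 0.0028]]
```

View pics/c5.png

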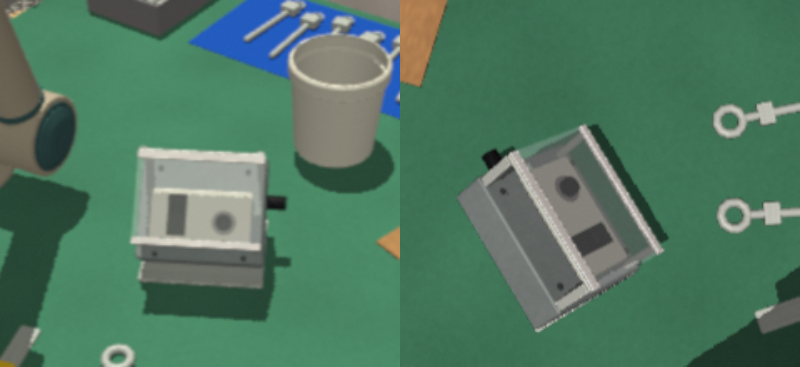

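The cover is shut, with its edge at x' −62, z' 57 as expected. The lever shows up at (177,213) under the clear cover, and the bystanders haven't moved. Handing in.

```bash
python3 -c "
from plant import r
print(r.sign_off())"
```

```text
the job is handed in; nothing more can be done
None
```

The job is handed in: I pressed the test button and the lever dropped, lifted the lever back up, and shut the clear cover fully; the bucket, fittings and scraper stayed where they were (finished at about 27 s of the 56 s allowed; the hand-in returned no verdict).

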